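# Cover the pins and tip the badge tote

## Robot

A 6-joint arm with a two-finger parallel gripper is mounted at the origin on the work surface. World frame = base frame: x ahead of the robot, y to its left, z up, the work surface at z = 0. Lengths are in m, angles in rad, forces in N, time in s.
With the tool pointing down it reaches from about 0.15 to 0.775 m from the base axis. Payload 6.1 kg.
Tool frame: the origin (TCP) lies at the very end of the fingers, on their centre line; the grasp point (between the pads) lies 19 mm behind it; z points along the fingers, y is the line along which they close (so a half turn about z gives the same grasp; the last joint's range is limited). The gripper opens to 85 mm and grips with 20 to 120 N. Pads are 22 mm wide; open, the fingers measure 114 mm over their backs; the gripper's body (76 mm by 85 mm) begins 54 mm behind the grasp point. The pads swing forward as they close: fully open they stand 13 mm farther back than shut.
Start: joints at [1.244, 0.126, -0.04, 1.405, 0, 1.571], TCP at [0.169, 0.497, 0.231] pointing down, gripper open.
Joint ranges: [-2.72, 2.72], [-0.95, 1.95], [-1.27, 1.35], [-1.78, 2.02], [-1.46, 1.47], [-3.14, 3.14]. Speed limits (rad/s): [2.39, 2.39, 3.01, 3.14, 3.14, 3.14].

## Interface

Orientations are given as [roll, pitch, yaw] about the fixed x, y, z axes, in that order (R = Rz(yaw) Ry(pitch) Rx(roll)).
In Python, from bench import ctrl gives the robot as it stands.
- The arm moves only by the tool apply_moves, never from a script. Its argument "targets" is a list of rows, each a list of 3 entries, a list of its own where there are three numbers: the shift along the tool's x, y, z in m, then the turn, a rotation vector about the tool's x, y, z in rad, then the opening in per cent of the stroke, from 0 (shut) to 100 (fully open). A call has 1 to 5 rows; each row is the pose to reach, as a shift and turn from the pose commanded when the call began, along the tool's axes at that moment; what a row does not reach only later rows make up. A row lasts 1/12 s, in which the tool goes at most 41.7 mm and 7.16 degrees, less where a joint would pass 70% of its speed; a pose out of reach is approached as far as the arm can. A call with a gripper value outside its range is refused whole. The fingers move at their own pace and stop on an object; the grip force is fixed at half the most. Time passes only in rows, so rows that repeat a pose let the fingers close. It gives the time, the measured TCP pose, the force, the opening and the grip force at its end, in the units of the state.
- ctrl.read_state(): the state, without advancing time (a new reading comes with each control period).
- ctrl.camera(name): name is "side" or "top" or "wrist"; returns (picture, depth): 400x640x3 uint8, blue, green, red; 400x640 float32, m along the optical axis (not along the pixel's ray), 0 where there is no reading.
- ctrl.get_calibration(name): a dict with "camera_matrix" (3x3 intrinsics, pixels), "camera_from_world" (4x4, takes a point from world to camera coordinates). Camera axes: x right, y down, z forward; pixel columns grow to the right and rows downward; lengths in m; the calibration is good to about 2 mm. A picture is of the moment at which its call begins: read the wrist's pose just before it. get_calibration takes no time and is no camera call; for the wrist camera it gives the pose at the moment of the call.
- ctrl.close_job(): hands the job in; it is judged then, once.
The state is a dict: "time_s": time; "joint_pos": joint angles; "dq": joint speeds; "joint_torque": joint torques, N m; "tool_pos": TCP position; "eef_rot": TCP orientation; "force": force on the tool from outside, world axes, zero at the start; "moment": the same for the moment, N m; "gripper_width": finger opening in m; "gripper_force": force on a finger pad.
Only numpy, scipy, OpenCV 4.12 (cv2) and the standard library are available. Lean on these libraries where they do the work, as an engineer would, in place of code of your own. Each camera call takes 0.05 s, during which the arm holds its last target. There are 200 camera calls.

## Task

At the badge bench, push the raised, red-patched end of the white cover straight down until the cover lies flush in the blue tote. Then take the tote by its black bar handle and tip it about 30 degrees, its yellow corner staying down on the bench, until all four badge blanks have slid together into the yellow corner. Finish while still gripping the handle and holding the tote tipped like that, the cover still flush, and leave everything else on the bench where it stands.

Things in the scene. Friction and masses are not known exactly. Their poses are not given: they have to be found in the camera images.
- tote: Open blue tote, 180 x 180 x 60 mm outside, walls 5, floor 4 mm thick, 0.45 kg, loose on the bench. Origin: centre of its underside; x, y along its walls, z up. Corner (+x,+y) is wrapped in yellow; a bar handle crosses the corner (-x,-y). A rim-high divider along y at x = -12.5 mm parts the open side with the blanks (x -10 to 85 mm) from the narrow side for the white cover (x -85 to -15).
- tote_handle (a point): Middle of the handle: a straight level round black bar, 12 mm thick, 96 mm long between thin posts, at (-58, -58, 95) mm in the tote's frame, running along the tote's (1, -1, 0): pinch it along (1, 1, 0). It is 35 mm above the rim, free all round; it may turn between the fingers or they may tilt with it. Lifted, the tote pivots about its yellow corner on the bench.
- tote_corner_in (a point): Inside floor corner at the yellow corner, where the blanks gather: (85, 85, 4) mm in the tote's frame.
- tote_corner_low (a point): Outermost bottom point of the yellow corner, which stays on the bench while tipping: (90, 90, 0) mm in the tote's frame.
- cover: Loose white plate, 65 x 165 x 5 mm, red patch near its +y end. Origin: centre of its underside; y along its length, z up. Seated on a ledge 55 mm above the tote's underside, its top is flush with the rim (60 mm). At first the +y end rides 14 mm high on a stiff friction clip, which yields to a push of about 6 N straight down, goes down 14 mm to a solid stop and stays down.
- cover_press (a point): Centre of the red patch (35 x 20 mm) on top of the cover near its raised end, the place to push: (0, 68, 5) mm in the cover's frame. Seated it lies at (-50, 68, 60) mm in the tote's frame.
- blank1: One of four round metal badge blanks, 22 mm across, 6 mm thick, 12 g, lying loose on the floor of the tote's open part, red or orange on top. Origin: centre of its underside. Slides over the tote's floor once that is tipped some 15 degrees; readily at 25 to 35.
- blank2: One of four round metal badge blanks, 22 mm across, 6 mm thick, 12 g, lying loose on the floor of the tote's open part, red or orange on top. Origin: centre of its underside. Slides over the tote's floor once that is tipped some 15 degrees; readily at 25 to 35.
- blank3: One of four round metal badge blanks, 22 mm across, 6 mm thick, 12 g, lying loose on the floor of the tote's open part, red or orange on top. Origin: centre of its underside. Slides over the tote's floor once that is tipped some 15 degrees; readily at 25 to 35.
- blank4: One of four round metal badge blanks, 22 mm across, 6 mm thick, 12 g, lying loose on the floor of the tote's open part, red or orange on top. Origin: centre of its underside. Slides over the tote's floor once that is tipped some 15 degrees; readily at 25 to 35.
- die_large: Steel press die, 68 mm across, 40 mm high; a bystander. Origin: centre of its underside.
- die_small: Steel press die with a 42 mm boss, 68 mm across, 40 mm high; a bystander. Origin: centre of its underside.
- tape_roll: Orange roll of tape lying flat, 90 mm across, 25 mm high; a bystander. Origin: centre of its underside.
- bottle: White bottle with blue cap, 64 mm across, 160 mm high; a bystander. Origin: centre of its underside.
- stick_cup: Black cup of wooden sticks, 68 mm across, about 160 mm high in all; a bystander. Origin: centre of its underside.
- screwdriver: Screwdriver lying on the bench beyond the tote; a bystander. Origin: on its underside, its length along its x.
There are look-alikes about, which are no part of the job. Of the things like the cover, leave any that is brown or orange; of the rest the larger one is meant.

How it is judged:
On the way, in this order (a step that is already met when the one before it is completed fails the run):
1. the cover lies flush in the tote while the tote still stands flat (z of cover_press in the frame of tote below 0.063 m and angle between the z axis of cover and the z axis of tote, either way round below 0.025 rad and angle between tote's own z axis and vertical below 0.06 rad), for 0.2 s.
2. the tote is tipped onto its yellow corner and all four blanks have slid into it (angle between tote's own z axis and vertical between 0.38 and 0.72 rad and distance between each of blank1, blank2, blank3, blank4 and tote_corner_in below 0.09 m), for 0.2 s.
At the end, for the whole second after the job is handed in: Gripped within 45 mm of the bar's middle, the tote is still, tilted 22 to 41 degrees, yellow bottom corner within 15 mm of the bench, on no bystander; all four blanks within 90 mm of the inside yellow corner; cover flush (red patch at most 3 mm above the rim, within 1.4 degrees) (all of step 2 and height (world z) of tote_corner_low below 0.015 m and z of cover_press in the frame of tote below 0.063 m and angle between the z axis of cover and the z axis of tote, either way round below 0.025 rad and contact force between the fingers and tote above 1 N and distance between the grasp point and tote_handle below 0.045 m and contact force between tote and die_large below 0.2 N and contact force between tote and die_small below 0.2 N and contact force between tote and tape_roll below 0.2 N and contact force between tote and bottle below 0.2 N and contact force between tote and stick_cup below 0.2 N and contact force between tote and screwdriver below 0.2 N and linear speed of tote below 0.03 m/s); the arm keeps its last pose, push and grip.
It fails at once if a bystander is moved by more than 30 mm (distance of any of die_large, die_small, tape_roll, bottle, stick_cup, screwdriver from where it was at the start of the episode above 0.03 m).
It also fails if it takes over 46 s, if anything falls off the work surface, if the arm or the gripper's body presses on something with over 40 N, if the wrist force passes 120 N, or if a joint passes its speed limit or range.

## Working session

There is one attempt and no reset: what is moved stays moved. The work goes in short steps, Python scripts to look and compute and a tool call to move; the robot and the scene stay as the last step left them, time stands still between calls to the robot, and variables do not carry over. Pictures are saved under pics/ and viewed, at most 10 in all, crops included, and the job is handed in when it is done.

Besides the shell and the picture viewer there is one more tool, called after "Emit:" by a JSON object that holds its "fn" and its "kwargs". apply_moves: Moves the arm, as the interface text tells. Its arguments: {"type":"object","properties":{"targets":{"type":"array"}},"required":["targets"]}

```bash
mkdir -p pics; ls; python3 - <<'E'
from bench import ctrl
import cv2,numpy as np
for n in("top","side"):
    p,d=ctrl.camera(n); cv2.imwrite(f"pics/{n}0.png",p); np.save(f"pics/{n}0.npy",d)
    c=ctrl.get_calibration(n); print(n,c["camera_matrix"].tolist(),np.round(c["camera_from_world"],4).tolist())
print(ctrl.read_state())
E
```

```text
pics
top [[393.4629073322097, 0.0, 318.13568979687074], [0.0, 393.4629073322097, 205.20671894351923], [0.0, 0.0, 1.0]] [[0.0265, -0.9991, 0.0319, -0.0359], [-0.9957, -0.0292, -0.0883, 0.5548], [0.0892, -0.0294, -0.9956, 0.9848], [0.0, 0.0, 0.0, 1.0]]
side [[404.8093897020699, 0.0, 323.1155830369039], [0.0, 404.8093897020699, 199.1078480163525], [0.0, 0.0, 1.0]] [[0.8169, -0.5765, -0.0206, -0.4362], [-0.3288, -0.4359, -0.8378, 0.2321], [0.474, 0.6911, -0.5456, 0.8835], [0.0, 0.0, 0.0, 1.0]]
{'time_s': 0.1, 'joint_pos': array([ 1.24399685e+00,  1.26327212e-01, -4.04825824e-02,  1.40541605e+00,
       -1.38994948e-06,  1.57081399e+00]), 'dq': array([-0.00052984, -0.00289241,  0.00292988, -0.00110421, -0.00040271,
        0.00056925]), 'joint_torque': array([ 3.22719588e-04, -4.36903095e+01,  3.53604484e+01,  1.36918301e-02,
        2.03362242e-05,  4.75384510e-06]), 'tool_pos': array([0.16841542, 0.49686861, 0.23061358]), 'eef_rot': array([-3.14016313e+00,  1.41519707e-06,  2.81477551e+00]), 'force': array([0.54225761, 0.39981779, 0.64391964]), 'moment': array([-0.00648967, -0.03296154, -0.02859309]), 'gripper_force': 0.0, 'gripper_width': 0.08539565799427913}
```

View pics/top0.png

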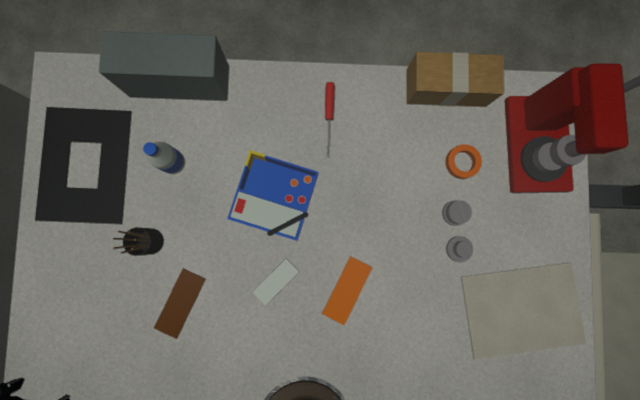

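View pics/side0.png

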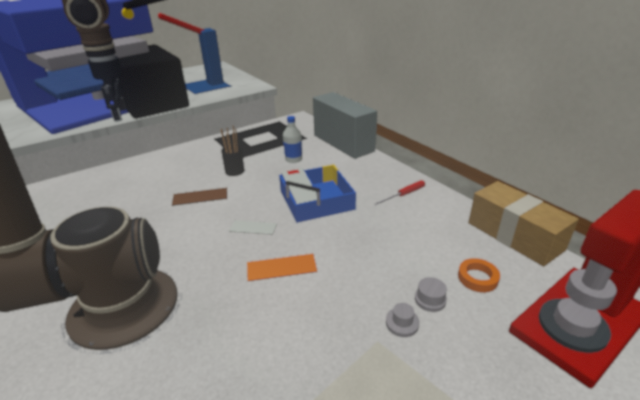

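Things like the cover in the top view: the white plate in the tote at (265,212), a smaller white plate at (275,282), a brown one at (180,303), an orange one at (347,290), and a white sheet at (85,165). I choose the large white plate in the tote, with its red patch at (240,206). The yellow corner is at (255,157) and the black bar runs from (270,233) to (306,214). Next is a close crop to check this.

```bash
python3 - <<'E'
import cv2
p=cv2.imread("pics/top0.png")[140:250,215:335]
cv2.imwrite("pics/crop0.png",cv2.resize(p,None,fx=5,fy=5,interpolation=cv2.INTER_CUBIC)*1)
E
```

```text
(no output)
```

View pics/crop0.png

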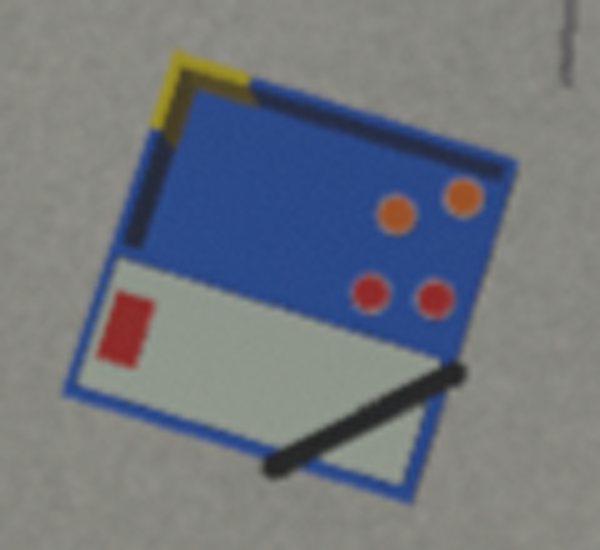

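The crop confirms it: the red patch is at (126,330) in the crop. Outer rim corners are yellow (178,52), then (517,160), (412,502) and (65,393), and the bar ends are (275,467) and (455,373). Four blanks lie at the right.

```bash
cat > h.py <<'E'
import numpy as np
from bench import ctrl
from scipy.spatial.transform import Rotation as R
def ray(name,uv,z,c=None):
    c=c or ctrl.get_calibration(name); K=c["camera_matrix"]; T=c["camera_from_world"]
    d=T[:3,:3].T@np.linalg.solve(K,[uv[0],uv[1],1]); o=-T[:3,:3].T@T[:3,3]
    return o+d*(z-o[2])/d[2]
def proj(name,P):
    c=ctrl.get_calibration(name); q=c["camera_matrix"]@(c["camera_from_world"][:3,:3]@P+c["camera_from_world"][:3,3]); return q[:2]/q[2]
def tool():
    s=ctrl.read_state(); return s["tool_pos"],R.from_euler("xyz",s["eef_rot"]),s
E
python3 - <<'E'
from h import *
f=lambda x,y:((x+.5)/5-.5+215,(y+.5)/5-.5+140)
loc=np.array([[90,90],[90,-90],[-90,-90],[-90,90]])/1000
W=np.array([ray("top",f(*c),.06)[:2] for c in [(178,52),(517,160),(412,502),(65,393)]])
print(W.round(4).tolist(),np.linalg.norm(W-np.roll(W,1,0),axis=1))
c=W.mean(0); A=(loc.T@(W-c)); yaw=np.arctan2(A[0,1]-A[1,0],A[0,0]+A[1,1]); print("centre",c,"yaw",yaw)
Rt=R.from_euler("z",yaw).as_matrix(); o=np.r_[c,0]
for n,q in dict(press=(-.05,.068,.074),handle=(-.058,-.058,.095),low=(.09,.09,0)).items(): print(n,o+Rt@np.array(q))
print("patch img",ray("top",f(126,330),.073),"bar",[ray("top",f(*b),.095) for b in[(275,467),(455,373)]])
p,r,s=tool(); print(p,r.as_matrix().round(3))
d=np.load("pics/top0.npy"); print(d[206,240],d[223,287])
for n,uv,z in(("bottle",(166,158),.1),("cup",(142,240),.05),("sd",(328,120),.01)): print(n,ray("top",uv,z))
E
```

```text
[[0.6857, 0.1538], [0.6366, -0.0168], [0.4652, 0.0303], [0.5139, 0.2018]] [0.17833722 0.17751607 0.17774237 0.17837916]
centre [0.57536874 0.09228544] yaw -0.2742704779221928
press [0.54565503 0.17128604 0.074     ]
handle [0.50382761 0.0521623  0.095     ]
low [0.68638084 0.15454549 0.        ]
patch img [0.5447272  0.17128144 0.073     ] bar [array([0.47999011, 0.09468804, 0.095     ]), array([0.52693532, 0.01096303, 0.095     ])]
[0.16841542 0.49686861 0.23061358] [[-0.947  0.321 -0.   ]
 [ 0.321  0.947 -0.001]
 [-0.    -0.001 -1.   ]]
0.95846367 0.9271917
bottle [0.65060665 0.34561641 0.1       ]
cup [0.45515926 0.40944993 0.05      ]
sd [ 0.78501872 -0.04102398  0.01      ]
```

```bash
cat >> h.py <<'E'
def go(pos,yaw_y,tilt=0):
    """tool-frame shift/turn to: TCP pos, tool y at heading yaw_y (fingers down), leaned by tilt towards tool y heading"""
    y=np.array([np.cos(yaw_y),np.sin(yaw_y),0]);z=np.array([0,0,-1.]);x=np.cross(y,z)
    G=R.from_rotvec(tilt*np.cross([0,0,1],y))*R.from_matrix(np.c_[x,y,z])
    p,r,s=tool(); print("t",s["time_s"],"shift",(r.inv().apply(np.array(pos)-p)).round(4),"turn",(r.inv()*G).as_rotvec().round(4),"pos",p.round(4),"F",s["force"].round(1),"J",s["joint_pos"].round(2),"w",s["gripper_width"])
E
python3 -c "
from h import *
go([.545,.171,.12],.511)"
```

```text
t 0.1 shift [-0.4613 -0.1876  0.1109] turn [-1.40e-03  5.00e-04  7.33e-01] pos [0.1684 0.4969 0.2306] F [0.5 0.4 0.6] J [ 1.24  0.13 -0.04  1.41 -0.    1.57] w 0.08539565799427913
```

Emit:
{"fn": "apply_moves", "kwargs": {"targets": [[[-0.038,-0.015,0],[0,0,0.12],0],[[-0.076,-0.03,0],[0,0,0.24],0],[[-0.114,-0.046,0.0],[0,0,0.36],0],[[-0.152,-0.062,0.0],[0,0,0.48],0],[[-0.19,-0.077,0.0],[0,0,0.6],0]]}}

```text
time_s: 0.52
tool_pos: [0.3245, 0.3617, 0.231]
eef_rot: [-3.141, 0.0, 2.21]
force: [0.8, 0.7, -0.1]
gripper_width: 0.0257
gripper_force: 0.0
```

```bash
python3 -c "
from h import *
go([.545,.171,.12],.511)"
```

```text
t 0.5167 shift [-0.2845  0.0634  0.111 ] turn [-0.0005  0.0002  0.1278] pos [0.3245 0.3617 0.231 ] F [ 0.8  0.7 -0.1] J [ 0.84  0.05 -0.12  1.4  -0.    1.77] w 0.025654153517725792
```

Emit:
{"fn": "apply_moves", "kwargs": {"targets": [[[-0.04,0.009,0],[0,0,0.064],0],[[-0.08,0.018,0],[0,0,0.128],0],[[-0.12,0.027,0.0],[0,0,0.128],0],[[-0.158,0.035,0.01],[0,0,0.128],0],[[-0.196,0.044,0.02],[0,0,0.128],0]]}}

```text
time_s: 0.93
tool_pos: [0.478, 0.2313, 0.2114]
eef_rot: [3.141, 0.0, 2.086]
force: [0.3, 0.6, 0.7]
gripper_width: -0.0003
gripper_force: 0.0
```

```bash
python3 -c "
from h import *
go([.545,.171,.12],.511)"
```

```text
t 0.9333 shift [-0.0855  0.0285  0.0914] turn [0.001  0.     0.0046] pos [0.478  0.2313 0.2114] F [0.3 0.6 0.7] J [ 0.45  0.14 -0.07  1.36  0.    1.51] w -0.0002770165507416533
```

Emit:
{"fn": "apply_moves", "kwargs": {"targets": [[[-0.028,0.01,0.025],[0,0,0],0],[[-0.056,0.019,0.05],[0,0,0],0],[[-0.0855,0.0285,0.075],[0,0,0],0],[[-0.0855,0.0285,0.0914],[0,0,0],0],[[-0.0855,0.0285,0.0914],[0,0,0],0]]}}

```text
time_s: 1.35
tool_pos: [0.5421, 0.1705, 0.1151]
eef_rot: [-3.134, -0.002, 2.084]
force: [-1.2, 0.0, -0.4]
gripper_width: -0.0002
gripper_force: 0.0
```

```bash
python3 - <<'E'
from h import *
import cv2
c=ctrl.get_calibration("wrist")
p,d=ctrl.camera("wrist"); cv2.imwrite("pics/w1.png",p)
go([.545,.171,.08],.511)
print(proj("wrist",np.array([.545,.171,.073])),proj("wrist",np.array([.5455,.1713,.073])))
E
```

```text
t 1.4 shift [-0.0019  0.0023  0.0375] turn [-0.0052 -0.0013  0.0036] pos [0.5422 0.1716 0.1175] F [-0.2  0.7  0.1] J [ 0.31  0.23 -0.16  1.18  0.    1.36] w -6.0523532579916525e-05
[327.78623803 222.92494427] [328.63245017 222.90600359]
```

View pics/w1.png

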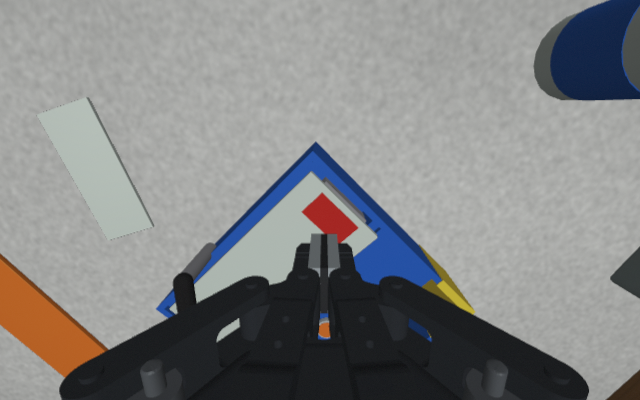

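The wrist view shows the red patch centred near (330,220), matching the predicted (328,223). I'll go down onto it.

Emit:
{"fn": "apply_moves", "kwargs": {"targets": [[[-0.002,0.002,0.015],[0,0,0],0],[[-0.002,0.002,0.03],[0,0,0],0],[[-0.002,0.002,0.04],[0,0,0],0],[[-0.002,0.002,0.045],[0,0,0],0],[[-0.002,0.002,0.05],[0,0,0],0]]}}

```text
time_s: 1.82
tool_pos: [0.5461, 0.1727, 0.0708]
eef_rot: [3.141, -0.0, 2.088]
force: [-3.7, -0.0, 7.3]
gripper_width: -0.0001
gripper_force: 3.5
```

```bash
python3 -c "
from h import *
go([.545,.171,.06],.511)"
```

```text
t 1.8167 shift [-0.001  -0.0018  0.0108] turn [ 0.0008 -0.0003  0.0062] pos [0.5461 0.1727 0.0708] F [-3.7 -0.   7.3] J [ 0.31  0.26 -0.23  1.08  0.    1.36] w -0.00010222334555161463
```

Emit:
{"fn": "apply_moves", "kwargs": {"targets": [[[0,0,0.003],[0,0,0],0],[[0,0,0.006],[0,0,0],0],[[0,0,0.009],[0,0,0],0],[[0,0,0.011],[0,0,0],0],[[0,0,0.011],[0,0,0],0]]}}

```text
time_s: 2.23
tool_pos: [0.5465, 0.1729, 0.0604]
eef_rot: [3.14, -0.001, 2.088]
force: [-1.4, 1.4, 1.9]
gripper_width: 0.0002
gripper_force: 1.0
```

Emit:
{"fn": "apply_moves", "kwargs": {"targets": [[[0,0,0.001],[0,0,0],0],[[0,0,0.0015],[0,0,0],0],[[0,0,0.0015],[0,0,0],0]]}}

```text
time_s: 2.48
tool_pos: [0.5466, 0.1729, 0.06]
eef_rot: [3.139, -0.001, 2.088]
force: [-5.7, 0.2, 12.4]
gripper_width: 0.0002
gripper_force: 6.3
```

Emit:
{"fn": "apply_moves", "kwargs": {"targets": [[[0,0,0.001],[0,0,0],0],[[0,0,0.001],[0,0,0],0],[[0,0,0.001],[0,0,0],0]]}}

```text
time_s: 2.73
tool_pos: [0.5467, 0.1729, 0.06]
eef_rot: [3.138, -0.0, 2.088]
force: [-8.1, 0.3, 18.9]
gripper_width: -0.0002
gripper_force: 9.2
```

Emit:
{"fn": "apply_moves", "kwargs": {"targets": [[[0,0,-0.02],[0,0,0],0],[[0,0,-0.05],[0,0,0],0],[[0,0,-0.09],[0,0,0],0],[[0,0,-0.12],[0,0,0],30],[[0,0,-0.12],[0,0,0],60]]}}

```text
time_s: 3.15
tool_pos: [0.5492, 0.1729, 0.1842]
eef_rot: [3.131, 0.003, 2.087]
force: [1.1, 0.3, 0.2]
gripper_width: 0.023
gripper_force: 0.0
```

```bash
python3 - <<'E'
from h import *
import cv2
go([.5035,.0525,.17],.511)
p,d=ctrl.camera("top"); p=p[140:250,215:335]
cv2.imwrite("pics/crop1.png",cv2.resize(p,None,fx=5,fy=5,interpolation=cv2.INTER_CUBIC))
E
```

```text
t 3.15 shift [-0.0822 -0.0993  0.0133] turn [0.011  0.0026 0.0053] pos [0.5492 0.1729 0.1842] F [1.1 0.3 0.2] J [ 0.31  0.22 -0.03  1.31 -0.    1.36] w 0.022973582472344566
```

View pics/crop1.png

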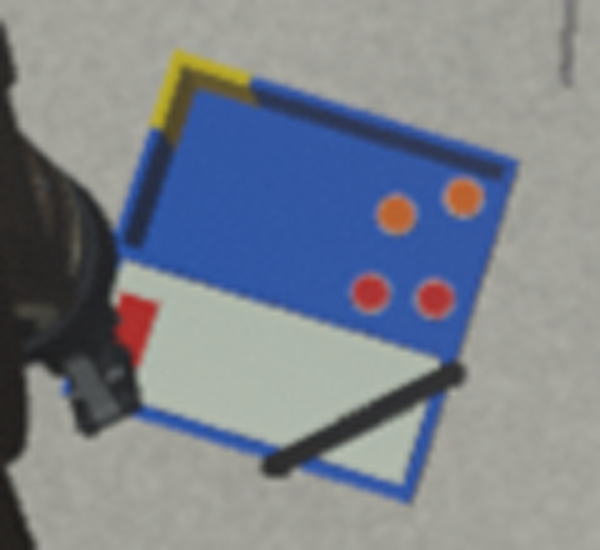

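The tote hasn't moved and the cover went down. The bar is still at (275,467)–(455,373) in the crop. I'll move over the handle.

Emit:
{"fn": "apply_moves", "kwargs": {"targets": [[[-0.02,-0.024,0],[0.01,0,0],60],[[-0.04,-0.048,0],[0.01,0,0],60],[[-0.061,-0.074,0],[0.01,0,0],60],[[-0.082,-0.099,0.01],[0.01,0,0],60],[[-0.082,-0.099,0.013],[0.01,0,0.005],60]]}}

```text
time_s: 3.62
tool_pos: [0.498, 0.048, 0.162]
eef_rot: [-3.128, 0.001, 2.078]
force: [-0.5, 0.2, -0.1]
gripper_width: 0.0511
gripper_force: 0.0
```

```bash
python3 - <<'E'
from h import *
import cv2
go([.5035,.0525,.076],.511)
print([proj("wrist",np.array(b)) for b in[(.48,.0947,.095),(.527,.011,.095)]])
p,d=ctrl.camera("wrist"); cv2.imwrite("pics/w2.png",p)
E
```

```text
t 3.6167 shift [0.0013 0.0082 0.0859] turn [-0.0133  0.0006 -0.0036] pos [0.498 0.048 0.162] F [-0.5  0.2 -0.1] J [ 0.1   0.1  -0.22  1.26 -0.01  1.16] w 0.051100687740557274
[array([335.42487709, 143.6441673 ]), array([334.59806387, 263.59313044])]
```

View pics/w2.png

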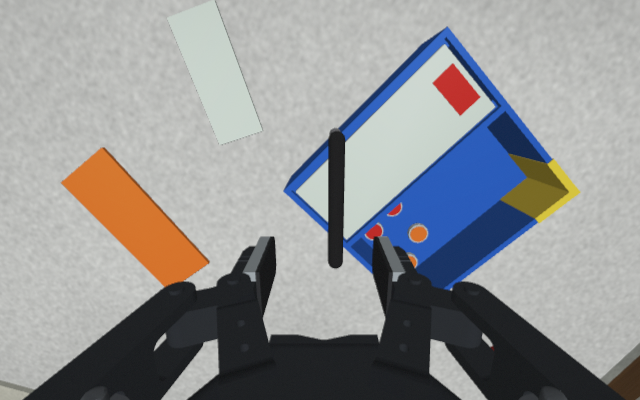

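The bar runs from (336,135) to (335,265), matching the prediction, and the cover looks flush. I'll descend.

```bash
python3 -c "
from h import *
go([.5035,.0525,.076],.511)"
```

```text
t 3.6667 shift [0.0001 0.0065 0.0857] turn [-0.0124 -0.0006 -0.0038] pos [0.4988 0.0497 0.1618] F [ 0.5  0.3 -0.2] J [ 0.1   0.1  -0.22  1.26 -0.    1.17] w 0.05097208195109032
```

Emit:
{"fn": "apply_moves", "kwargs": {"targets": [[[0,0.003,0.02],[-0.005,0,0],60],[[0,0.004,0.04],[-0.01,0,0],60],[[0,0.005,0.055],[-0.01,0,0],60],[[0,0.005,0.065],[-0.01,0,0],60],[[0,0.005,0.065],[-0.01,0,0],60]]}}

```text
time_s: 4.08
tool_pos: [0.5031, 0.0544, 0.0959]
eef_rot: [-3.138, -0.002, 2.083]
force: [-0.2, -0.4, -1.2]
gripper_width: 0.051
gripper_force: 0.0
```

```bash
python3 -c "
from h import *
go([.5035,.0525,.076],.511)"
```

```text
t 4.0833 shift [-0.0018 -0.0005  0.0199] turn [-0.0037 -0.0017  0.0009] pos [0.5031 0.0544 0.0959] F [-0.2 -0.4 -1.2] J [ 0.11  0.13 -0.33  1.11  0.    1.17] w 0.05103804911212044
```

Emit:
{"fn": "apply_moves", "kwargs": {"targets": [[[-0.002,0,0.01],[0,0,0],60],[[-0.002,0,0.02],[0,0,0],60],[[-0.002,0,0.02],[0,0,0],45],[[-0.002,0,0.02],[0,0,0],30],[[-0.002,0,0.02],[0,0,0],20]]}}

```text
time_s: 4.5
tool_pos: [0.5056, 0.0522, 0.0787]
eef_rot: [3.141, 0.0, 2.082]
force: [0.5, 0.3, 0.2]
gripper_width: 0.0174
gripper_force: 0.0
```

Emit:
{"fn": "apply_moves", "kwargs": {"targets": [[[0,0,0],[0,0,0],0],[[0,0,0],[0,0,0],0],[[0,0,0],[0,0,0],0],[[0,0,0],[0,0,0],0]]}}

```text
time_s: 4.83
tool_pos: [0.5058, 0.0521, 0.079]
eef_rot: [3.141, 0.001, 2.082]
force: [-1.3, -0.7, 4.3]
gripper_width: 0.0101
gripper_force: 58.7
```

```bash
python3 - <<'E'
from h import *
go([.5035,.0525,.076],.511)
p,r,s=tool()
g=p+r.apply([0,0,-.019]); y=r.as_matrix()[:,1]; h=np.array([np.cos(.511),np.sin(.511),0])
print("grasp",g)
piv=np.array([.6864,.1545,0])
for a in (6,12,18,24,30):
    t=np.radians(a); Q=R.from_rotvec(t*np.cross([0,0,1],h))
    gn=piv+Q.apply(g-piv); tn=Q*r; pn=gn+tn.apply([0,0,.019])
    print(a,"shift",r.inv().apply(pn-p).round(4),"turn",(r.inv()*tn).as_rotvec().round(3),pn.round(3))
E
```

```text
t 4.8333 shift [ 0.0015 -0.0019  0.003 ] turn [ 0.001   0.0005 -0.    ] pos [0.5058 0.0521 0.079 ] F [-1.3 -0.7  4.3] J [ 0.1   0.14 -0.36  1.07 -0.    1.16] w 0.010072716147917165
grasp [0.50581502 0.05213281 0.09801432]
6 shift [-0.      0.0094 -0.0213] turn [ 0.105 -0.    -0.   ] [0.514 0.057 0.1  ]
12 shift [-0.      0.021  -0.0414] turn [ 0.209 -0.    -0.   ] [0.524 0.062 0.12 ]
18 shift [-0.      0.0346 -0.0602] turn [ 0.314 -0.    -0.   ] [0.536 0.069 0.139]
24 shift [-0.      0.0502 -0.0775] turn [ 0.419 -0.    -0.   ] [0.55  0.077 0.157]
30 shift [-0.      0.0674 -0.0931] turn [ 0.524 -0.    -0.   ] [0.565 0.085 0.172]
```

Emit:
{"fn": "apply_moves", "kwargs": {"targets": [[[0,0.0044,-0.0108],[0.052,0,0],0],[[0,0.0094,-0.0213],[0.105,0,0],0],[[0,0.0149,-0.0315],[0.157,0,0],0],[[0,0.021,-0.0414],[0.209,0,0],0]]}}

```text
time_s: 5.17
tool_pos: [0.5234, 0.0623, 0.12]
eef_rot: [-2.929, -0.0, 2.082]
force: [-0.1, -0.8, -3.7]
gripper_width: 0.0103
gripper_force: 59.5
```

```bash
python3 - <<'E'
from h import *
import cv2
go([.524,.062,.12],.511,np.radians(12))
p,d=ctrl.camera("side"); p=p[140:240,250:390]; cv2.imwrite("pics/s1.png",cv2.resize(p,None,fx=5,fy=5,interpolation=cv2.INTER_CUBIC))
E
```

```text
t 5.1667 shift [-0.0005  0.0004 -0.0001] turn [-0.0028 -0.0001 -0.0001] pos [0.5234 0.0623 0.12  ] F [-0.1 -0.8 -3.7] J [ 0.16  0.32 -0.06  1.39 -0.07  1.23] w 0.010336262489412386
```

View pics/s1.png

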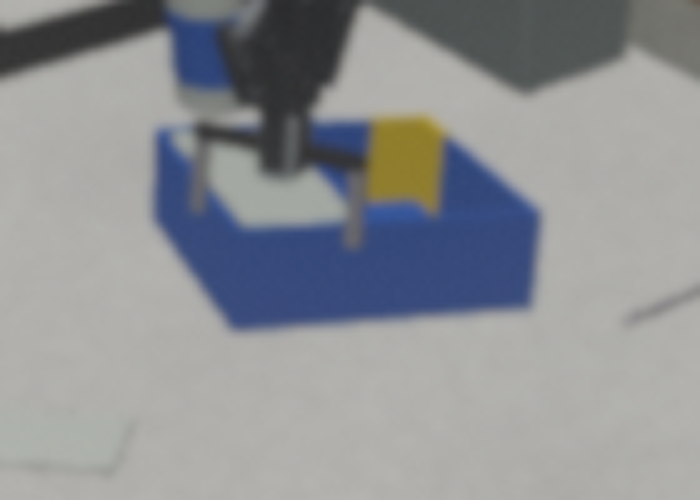

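The fingers hold the bar near its middle at (285,145) in the crop. The tote is tipping, with the near corner raised. I'll continue to 30 degrees.

Emit:
{"fn": "apply_moves", "kwargs": {"targets": [[[0,0.0044,-0.0108],[0.052,0,0],0],[[0,0.0094,-0.0213],[0.105,0,0],0],[[0,0.0149,-0.0315],[0.157,0,0],0],[[0,0.021,-0.0414],[0.209,0,0],0]]}}

```text
time_s: 5.55
tool_pos: [0.5492, 0.0766, 0.1558]
eef_rot: [-2.722, -0.0, 2.082]
force: [0.7, -0.6, -3.4]
gripper_width: 0.0102
gripper_force: 60.0
```

Emit:
{"fn": "apply_moves", "kwargs": {"targets": [[[0,0.0044,-0.0108],[0.052,0,0],0],[[0,0.0094,-0.0213],[0.105,0,0],0],[[0,0.0094,-0.0213],[0.105,0,0],0],[[0,0.0094,-0.0213],[0.105,0,0],0],[[0,0.0094,-0.0213],[0.105,0,0],0]]}}

```text
time_s: 5.97
tool_pos: [0.5642, 0.085, 0.1706]
eef_rot: [-2.62, -0.0, 2.082]
force: [0.4, 0.5, -3.5]
gripper_width: 0.0097
gripper_force: 60.0
```

Emit:
{"fn": "apply_moves", "kwargs": {"targets": [[[0,0,0],[0,0,0],0],[[0,0,0],[0,0,0],0],[[0,0,0],[0,0,0],0],[[0,0,0],[0,0,0],0],[[0,0,0],[0,0,0],0]]}}

```text
time_s: 6.38
tool_pos: [0.5639, 0.0848, 0.1722]
eef_rot: [-2.619, 0.0, 2.082]
force: [-1.0, -0.1, -1.9]
gripper_width: 0.0102
gripper_force: 60.1
```

```bash
python3 - <<'E'
from h import *
import cv2
go([.565,.085,.172],.511,np.radians(30))
p,d=ctrl.camera("side"); np.save("pics/s2.npy",d); a=p[130:230,250:390]; b,_=ctrl.camera("top"); b=b[130:230,215:355]
cv2.imwrite("pics/s2.png",cv2.resize(np.vstack([a,b]),None,fx=3,fy=3,interpolation=cv2.INTER_CUBIC))
E
```

```text
t 6.3833 shift [-0.0004  0.0011 -0.0003] turn [ 0.0013  0.0002 -0.0003] pos [0.5639 0.0848 0.1722] F [-1.  -0.1 -1.9] J [ 0.22  0.65  0.46  1.88 -0.14  1.32] w 0.010194112635695352
```

View pics/s2.png

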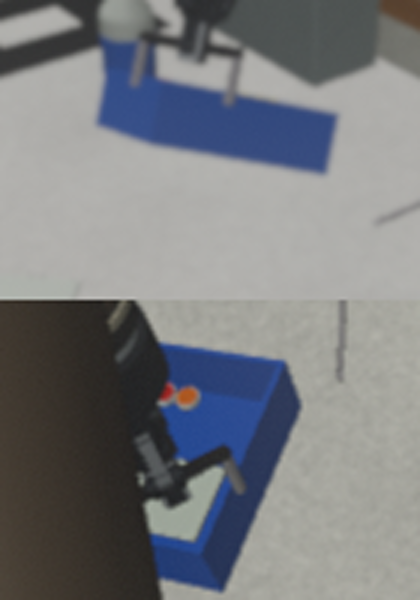

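In the lower (top camera) half, an orange blank at (187,397) and a red one at (165,393) show beside the +x wall, with the rest hidden by the arm. I'll measure their distance to the corner in the top and wrist views.

```bash
cat >> h.py <<'E'
import cv2
def blanks(a,tag=""):
    h=np.array([np.cos(.511),np.sin(.511),0]); piv=np.array([.6864,.1545,0])
    Q=R.from_rotvec(np.radians(a)*np.cross([0,0,1],h))*R.from_euler("z",-.2743); M=Q.as_matrix(); t=piv-M@[.09,.09,0]
    for n in("top","wrist"):
        c=ctrl.get_calibration(n); p,d=ctrl.camera(n); cv2.imwrite(f"pics/{n}{tag}.png",p)
        hs=cv2.cvtColor(p,cv2.COLOR_BGR2HSV); m=(((hs[...,0]<16)|(hs[...,0]>172))&(hs[...,1]>140)&(hs[...,2]>80)).astype(np.uint8)
        k,lab,st,ce=cv2.connectedComponentsWithStats(m); T=c["camera_from_world"]; K=c["camera_matrix"]
        for i in range(1,k):
            if st[i,4]<15: continue
            o=M.T@(-T[:3,:3].T@T[:3,3]-t); v=M.T@T[:3,:3].T@np.linalg.solve(K,[*ce[i],1]); q=o+v*(.010-o[2])/v[2]
            if np.abs(q[:2]).max()<.1: print(n,"px",ce[i].round(),"area",st[i,4],"tote xy",q[:2].round(3),"dist",np.linalg.norm(q[:2]-.085).round(3))
        if n=="top": print("yellow corner px",proj(n,M@[.09,.09,.06]+t))
E
python3 -c "
from h import *
blanks(30,'3')"
```

```text
top px [277. 162.] area 19 tote xy [0.075 0.009] dist 0.076
yellow corner px [244.97768271 140.0382791 ]
wrist px [514.  79.] area 2741 tote xy [-0.031  0.098] dist 0.117
wrist px [570. 204.] area 386 tote xy [0.073 0.077] dist 0.014
wrist px [545. 223.] area 371 tote xy [0.073 0.055] dist 0.032
wrist px [521. 241.] area 346 tote xy [0.073 0.033] dist 0.053
wrist px [498. 259.] area 328 tote xy [0.073 0.011] dist 0.075
```

View pics/wrist3.png

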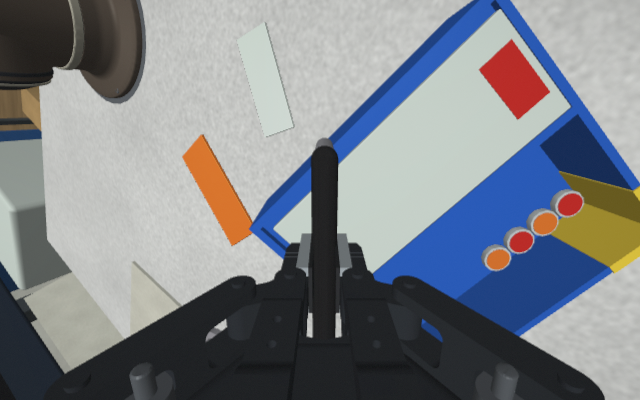

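The wrist view shows the four blanks in a touching row at (498,259) to (570,204). They lie against the +x wall and run into the yellow corner, 14 to 75 mm from it, so all are within 90 mm. The cover is flush, the bar is in the grip, and the blank positions match a 30 degree tilt with the corner on the bench.

```bash
python3 -c "
from h import *
print(ctrl.read_state()['force'],ctrl.read_state()['gripper_force']); print(ctrl.close_job())"
```

```text
[-1.24218701 -1.00945798 -1.77605382] 60.1595413684845
the job is handed in; nothing more can be done
None
```

The job is handed in, result not reported: the cover is pressed flush, the tote is held by its handle at about 30 degrees on the yellow corner, and all four blanks lie within about 75 mm of that corner.

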